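# Release the safety catch of the bench press and hold the bearing under light pressure

## Task

The bearing in the small blue bench press has just been glued in and must be kept under light pressure. Flip the red safety catch right over to its far side by its upright tab, then pull the press lever towards the front by its black crossbar grip until its yellow pointer stands well inside the green sector; be gentle and never go into the red sector. Finish while still holding the lever there (it springs back if let go), and leave the capacitor, the tin and the spare bearing beside the press where they are.

Things in the scene. Friction and masses are not known exactly. Their poses are not given: they have to be found in the camera images.
- press: small blue bench press on a fixed grey base plate 160 (x) x 200 (y) x 14 mm; origin: centre of the plate's underside; x axis from its front to its back, y to its left, z up; it may stand turned. Local positions below (x, y, z in mm) are in this frame. Blue head: x -33 to 67, y -85 to -25, z 61 to 113; the ram's steel rod stands up out of it at (0, -55) to z 161
- lever (a joint): lever angle, rad: 0 at rest (leaning 0.3 to the back from vertical), grows as it is pulled to the front (local -x), stop 1.25. Spring return: 4 N at the grip at 0, 10 N at 0.75. Closed catch blocks it after about 0.1. The pad meets the bearing at 0.33 and presses 27 N per rad beyond that. Green sector: 0.6 to 0.9; red: from 1.0 (at most 20 N on the bearing)
- catch (a joint): red safety catch angle, rad: 0 closed (bar level in front of the lever, tab upright), grows as the tab is pushed over to the left (local +y) and the bar lifts to upright; stop at 1.75 (right over). Stays where it is left (friction: about 1 N at the tab); lever clear from about 0.9, flipped over means above 1.2
- catch_hinge (a point): point on the catch's axis under the tab, local (-25, 50, 125); the axis runs along local x
- catch_tab (a point): middle of the free end of the catch's red tab: 24 mm wide (x), 8 mm thick (y), reaching 60 mm from the axis, local (-25, 50, 185) when closed; swings left and down. The catch's bar, 8 x 10 mm, at local x 19, reaches 50 mm to the right of the axis when closed, up to z 175 when flipped. A blue post (12 x 18 mm, top z 132) at x 2, y 50 carries the axis
- press_pad: black round pad, 28 mm diameter, under the ram, above the nest; goes down 30 mm per rad of lever, then gives on its spring; origin: centre of its underside, z 41 at lever 0
- bearing: steel ball bearing 35 mm diameter, 11 mm thick, lying loose in the press's ring-shaped nest; origin: centre of its underside
- nest (a point): centre of the nest's floor, local (0, -55, 20)
- capacitor: white capacitor can with a blue band, 36 mm diameter, 74 mm tall, standing left of the press; origin: centre of its underside; leave alone
- tin: green grease tin, 70 mm diameter, 44 mm tall, left of the press; origin: centre of its underside; leave alone
- spare_bearing: steel ball bearing 35 mm diameter, 11 mm thick, on the bench in front of the press; origin: centre of its underside; leave alone
- lever_grip (a point): black crossbar on the lever's top: cylinder 44 mm long along local y, 22 mm diameter, grey ring round its middle; this point is its centre, 140 mm from the lever's axis: local (63, 12, 221) at lever 0. The lever's 12 mm steel rod meets it from below. Pinch its two flat ends from above (fingers can turn about it) or hook it from behind
- lever_arm: the whole lever (rod, crossbar, yellow pointer); origin: on its axis, in the lever's middle plane, local (22, 12, 87); the axis runs along local y; at lever 0 its axes are those of the press
Things that resemble listed ones, but are neither listed nor needed, are in the scene too. Leave any orange or turquoise look-alike of the bearing alone.

How it is judged:
On the way, in this order (a step that is already met when the one before it is completed fails the run):
1. the safety catch is flipped over (above 1.2 rad) while the lever is still at rest (below 0.12 rad) (value of joint catch above 1.2 rad and value of joint lever below 0.12 rad), for 0.2 s.
2. the lever is pulled into the green sector and the pad presses the bearing (value of joint lever between 0.6 and 0.9 rad and contact force between press_pad and bearing above 5 N), for 0.2 s.
At the end, for the whole second after the job is handed in: The catch is flipped over (above 1.2 rad), the fingers hold the lever (more than 2 N) steadily (under 0.1 rad/s) in the green sector (0.6 to 0.9 rad), and the pad presses the bearing (more than 5 N), which lies in its nest (within 4 mm) (all of step 2 and value of joint catch above 1.2 rad and velocity of joint lever between -0.1 and 0.1 rad/s and contact force between the fingers and lever_arm above 2 N and distance between bearing and nest below 0.004 m); the arm keeps its last pose, push and grip.
It fails at once if the bearing is pressed with more than 20 N, or the lever goes into the red sector (contact force between press_pad and bearing above 20 N or value of joint lever above 1 rad).
It fails at once if the capacitor, the tin or the spare bearing is moved by more than 20 mm (distance of any of capacitor, tin, spare_bearing from where it was at the start of the episode above 0.02 m).
It also fails if it takes over 42 s, if anything falls off the work surface, if the arm or the gripper's body presses on something with over 40 N, if the wrist force passes 120 N, or if a joint passes its speed limit or range.

## Robot

A 6-joint arm with a two-finger parallel gripper is mounted at the origin on the work surface; the furniture and walls round the work are solid. World frame = base frame: x ahead of the robot, y to its left, z up, the work surface at z = 0. Lengths are in m, angles in rad, forces in N, time in s.
With the tool pointing down it reaches from about 0.3 to 0.825 m from the base axis. Payload 5.4 kg.
Tool frame: the origin (TCP) lies at the very end of the fingers, on their centre line; the grasp point (between the pads) lies 19 mm behind it; z points along the fingers, y is the line along which they close (so a half turn about z gives the same grasp; the last joint's range is limited). The gripper opens to 92 mm and grips with 3 to 60 N. Pads are 20 mm wide; open, the fingers measure 128 mm over their backs; the gripper's body (75 mm by 189 mm) begins 69 mm behind the grasp point.
Start: joints at [1.01, 0.158, 1.597, -0, 1.386, -0.21], TCP at [0.198, 0.54, 0.215] pointing down, gripper open.
Joint ranges: [-2.91, 2.91], [-0.94, 2.29], [0.18, 2.7], [-1.29, 4.43], [0.17, 2.64], [-3, 3]. Speed limits (rad/s): [2.57, 2.57, 3.14, 3.14, 3.14, 3.14].

## Interface

Orientations are given as a rotation vector (axis times angle).
In Python, from workcell import bot gives the robot as it stands. Calls block until the motion is done:
- bot.goto(position, orientation): joint-space move of the TCP to a pose.
- bot.line_to(position, rot=None, max_speed=0.15): straight line of the TCP; rot=None keeps the orientation; max_speed is the mean speed in m/s.
- bot.set_joints(angles): joint-space move.
- bot.set_gripper(opening, newtons=None): opening from 0.0 (shut) to 1.0 (fully open); newtons is the grip in N (None keeps the last); returns when the fingers have stopped.
- bot.hold(seconds).
- bot.inverse_kinematics(position, orientation): joint angles nearest the present ones, or None.
- bot.read_camera(name): name is "side" or "top"; returns a dict with "pixels" (400x640x3 uint8, blue, green, red), "fx", "fy", "cx", "cy" (pixels), "R" (3x3) and "t" (3): a world point X has camera coordinates R X + t. Camera axes: x right, y down, z forward; pixel columns grow to the right and rows downward; lengths in m; the calibration is good to about 2 mm. A picture is of the moment at which its call begins. There is no depth.
A pose or a line that the arm cannot do raises bot.MotionError and nothing moves.
- bot.job_done(): hands the job in; it is judged then, once.
Readings, each from a call of its own:
- bot.current_clock(): time.
- bot.current_joints(): joint angles.
- bot.current_joint_vel(): joint speeds.
- bot.current_effort(): joint torques, N m.
- bot.current_ee_pos(): TCP position.
- bot.current_tool_rot(): TCP orientation.
- bot.current_contact_force(): force on the tool from outside, world axes, zero at the start.
- bot.current_ft_torque(): the same for the moment, N m.
- bot.current_opening(): opening from 0.0 (shut) to 1.0 (fully open).
- bot.current_grip_force(): force on a finger pad.
Only numpy, scipy, OpenCV 4.12 (cv2) and the standard library are available. Lean on these libraries where they do the work, as an engineer would, in place of code of your own. Each camera call takes 0.05 s, during which the arm holds its last target. There are 200 camera calls.

## Working session

There is one attempt and no reset: what is moved stays moved. The work goes in short steps, each a Python script; the robot and the scene stay as the last script left them, time stands still between calls to the robot, and variables do not carry over. Pictures are saved under pics/ and viewed, at most 10 in all, crops included, and the job is handed in when it is done.

```bash
mkdir -p pics; python3 - <<'E'
from workcell import bot
import cv2,pickle
d={}
for n in("side","top"):
    c=bot.read_camera(n);d[n]=c;cv2.imwrite(f"pics/{n}0.png",c["pixels"]);print(n,c["fx"],c["cx"],c["cy"],c["R"],c["t"])
pickle.dump(d,open("cam0.pkl","wb"));print(bot.current_clock(),bot.current_tool_rot())
E
```

```text
side 505.7953591891493 312.6100854938645 195.3750673128799 [[ 0.87348037 -0.48666352 -0.01380811]
 [-0.21451647 -0.35925169 -0.90825156]
 [ 0.43705232  0.79630198 -0.41819664]] [-0.41943478  0.3107335   0.67227186]
top 470.2028635068859 319.36040582712457 195.69850069477167 [[-0.02817633 -0.99931503 -0.02399087]
 [-0.98350273  0.03200475 -0.17803953]
 [ 0.1786854   0.01857859 -0.98373084]] [0.16961128 0.55255104 0.94473038]
0.1 [-5.48155815e-01 -3.09274687e+00  2.43068180e-03]
```

View pics/side0.png

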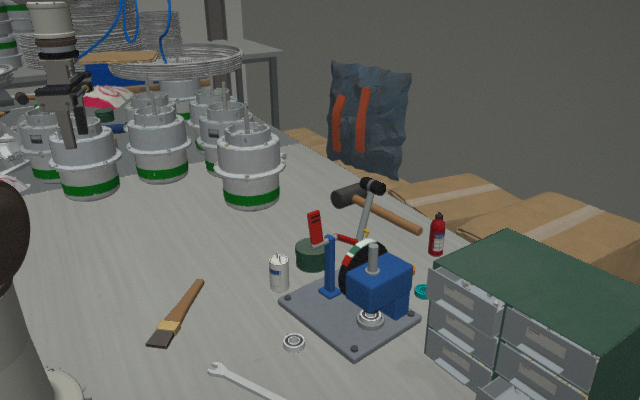

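View pics/top0.png

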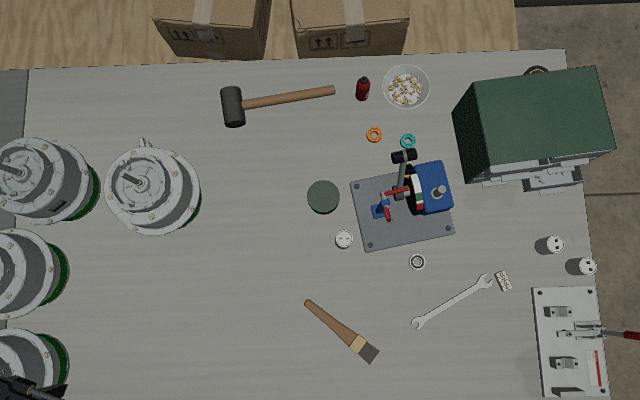

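The side view shows the press at about (350,290), with the catch tab at (315,225) and the grip at (373,187). The top view shows the plate at about (402,212), the tab at (387,210) and the grip at (404,156). I'll enlarge both for exact pixels.

```bash
python3 - <<'E'
import cv2,pickle,numpy as np
d=pickle.load(open("cam0.pkl","rb"))
a=d["side"]["pixels"][165:365,270:430];b=d["top"]["pixels"][140:260,340:470]
A=cv2.resize(a,None,fx=2.9,fy=2.9,interpolation=3);B=cv2.resize(b,None,fx=2.5,fy=2.5,interpolation=3)
im=np.zeros((580,800,3),np.uint8);im[:A.shape[0],:A.shape[1]]=A;im[:B.shape[0],470:470+B.shape[1]]=B
cv2.imwrite("pics/crop.png",im)
E
```

```text
(no output)
```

View pics/crop.png

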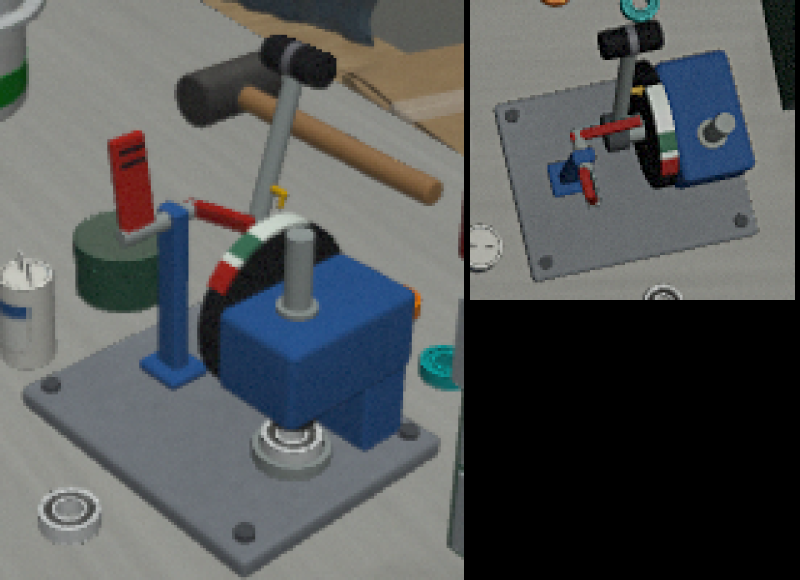

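```bash
cat > h.py <<'E'
import numpy as np,pickle,cv2
from scipy.optimize import least_squares
from scipy.spatial.transform import Rotation as Ro
def proj(c,X):
    p=np.asarray(X)@c["R"].T+c["t"];return np.c_[c["fx"]*p[:,0]/p[:,2]+c["cx"],c["fy"]*p[:,1]/p[:,2]+c["cy"]]
def tri(d,us,ut):
    f=lambda X:np.r_[proj(d["side"],[X])[0]-us,proj(d["top"],[X])[0]-ut]
    r=least_squares(f,[.5,-.1,.1]);return r.x,np.sqrt(np.mean(r.fun**2))
S=lambda u,v:np.array([270+u/2.9,165+v/2.9]);T=lambda u,v:np.array([340+(u-470)/2.5,140+v/2.5])
def W(p,l):
    x,y,a=p[:3];l=np.atleast_2d(l)/1000.;c,s=np.cos(a),np.sin(a)
    return np.c_[x+c*l[:,0]-s*l[:,1],y+s*l[:,0]+c*l[:,1],l[:,2]]
E
python3 - <<'E'
from h import *
d=pickle.load(open("cam0.pkl","rb"))
for n,a,b in[("grip",S(298,60),T(631,40)),("rod",S(300,236),T(722,122)),("FL",S(24,393),T(530,280)),("FR",S(243,570),T(758,232)),("tab",S(127,137),T(589,172))]:print(n,*tri(d,a,b))
L=[[63,12,221],[0,-55,161],[-80,100,14],[-80,-100,14],[-25,50,185],[63,12,221],[0,-55,161],[-80,100,14],[-80,-100,14],[80,100,14]]
U=[S(298,60),S(300,236),S(24,393),S(243,570),S(127,137),T(631,40),T(722,122),T(530,280),T(758,232),T(497,105)]
f=lambda p:np.r_[proj(d["side"],W(p,L[:5])).ravel(),proj(d["top"],W(p,L[5:])).ravel()]-np.ravel(U)
r=least_squares(f,[.5,-.1,.2],loss="soft_l1");print(r.x,r.fun.round(1).reshape(-1,2).tolist())
np.save("pose.npy",r.x)
for l in([63,12,221],[-25,50,185],[0,-55,20]):print(l,W(r.x,l))
print("cap,tin",)
E
```

```text
grip [ 0.59442239 -0.00374212  0.22052897] 0.44395393259349
rod [ 0.54529023 -0.0789491   0.15746102] 0.4932776229083204
FL [0.44093257 0.05960935 0.00585705] 0.707998483041746
FR [ 0.47436192 -0.13858658  0.00779226] 0.07040088422363794
tab [0.5031257  0.0277721  0.18202954] 0.9389956923379622
[ 0.53397241 -0.02693274  0.1793162 ] [[-0.8, 0.0], [-0.5, -1.0], [-2.3, -2.3], [-0.3, -2.4], [2.8, 0.8], [0.4, -0.3], [1.9, -0.3], [1.8, 0.3], [1.3, 0.2], [-1.2, -0.9]]
[63, 12, 221] [[ 0.59382198 -0.00388868  0.221     ]]
[-25, 50, 185] [[0.50045543 0.01780663 0.185     ]]
[0, -55, 20] [[ 0.54378203 -0.08105087  0.02      ]]
cap,tin
```

```bash
cat >> h.py <<'E'
def rotv(p,sgn=1):
    c,s=np.cos(p[2]),np.sin(p[2]);y=sgn*np.array([-s,c,0]);z=np.array([0,0,-1.]);return Ro.from_matrix(np.c_[np.cross(y,z),y,z]).as_rotvec()
def shot(bot,name,box=None):
    ims=[]
    d={}
    for n in("side","top"):d[n]=bot.read_camera(n)
    pickle.dump(d,open(name+".pkl","wb"))
    A=cv2.resize(d["side"]["pixels"][145:345,260:430],None,fx=2.5,fy=2.5,interpolation=3);B=cv2.resize(d["top"]["pixels"][110:270,330:470],None,fx=2.5,fy=2.5,interpolation=3)
    im=np.zeros((500,780,3),np.uint8);im[:A.shape[0],:A.shape[1]]=A;im[:B.shape[0],428:428+B.shape[1]]=B
    cv2.imwrite(f"pics/{name}.png",im)
E
python3 - <<'E'
from h import *
from workcell import bot
p=np.load("pose.npy")
def pt(th,r=40,off=4):
    y=50+r*np.sin(th)-off*np.cos(th)-18;z=125+r*np.cos(th)+off*np.sin(th);return W(p,[-25,y,z])[0]
best=None
j0=np.array(bot.current_joints())
for s in(1,-1):
    q=bot.inverse_kinematics(W(p,[-25,13,165])[0],rotv(p,s));print(s,q)
    if q is not None and (best is None or abs(q[5])<best[0]):best=(abs(q[5]),s)
s=best[1];np.save("sgn.npy",s);rv=rotv(p,s)
bot.set_gripper(0.0,30)
x=np.array(bot.current_ee_pos());bot.line_to([x[0],x[1],.33],max_speed=.25)
bot.goto(W(p,[-25,8,290])[0],rv)
bot.line_to(W(p,[-25,8,165])[0],max_speed=.15)
print(bot.current_clock(),bot.current_ee_pos(),bot.current_opening(),bot.current_contact_force())
shot(bot,"pre")
E
```

```text
1 [-2.75227324e-01  2.64741250e-02  1.83913298e+00 -4.44089210e-16
  1.27598555e+00 -2.02533985e+00]
-1 [-2.75227324e-01  2.64741250e-02  1.83913298e+00 -4.44089210e-16
  1.27598555e+00  1.11625280e+00]
5.3417 [ 0.50868534 -0.02366134  0.16605913] 0.004514690158701933 [-0.3896197  -0.11327236  1.02293088]
```

View pics/pre.png

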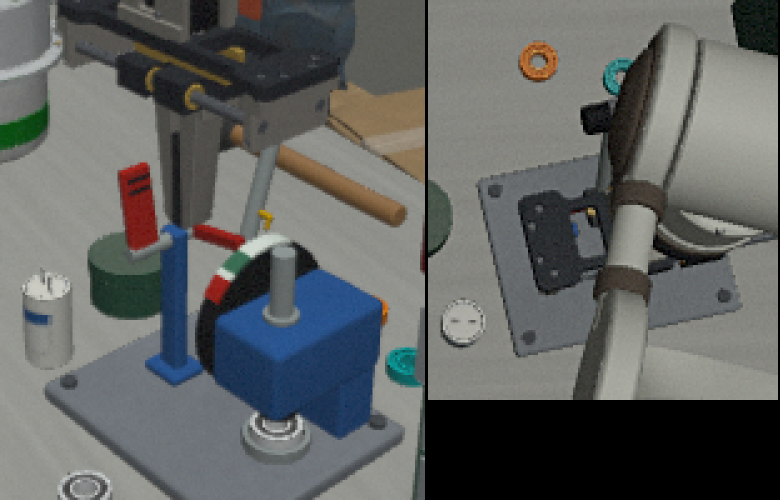

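The closed fingers hang to the right of the tab at (190,225 in the crop), and the tab is at (138,205). The grip is clear of the gripper body, so I'll push along the arc.

```bash
python3 - <<'E'
from h import *
from workcell import bot
p=np.load("pose.npy")
def pt(th,r=40,off=4):
    y=50+r*np.sin(th)-off*np.cos(th)-18;z=125+r*np.cos(th)+off*np.sin(th);return W(p,[-25,y,z])[0]
for th in(0,.25,.5,.75,1.,1.25,1.45,1.6):
    bot.line_to(pt(th),max_speed=.08);print(th,bot.current_contact_force().round(1) if hasattr(bot.current_contact_force(),'round') else bot.current_contact_force())
x=np.array(bot.current_ee_pos());bot.line_to([x[0],x[1],.30],max_speed=.2)
bot.set_gripper(1.0)
rv=rotv(p,np.load("sgn.npy"))
bot.goto(W(p,[63,12,295])[0],rv)
print(bot.current_clock());shot(bot,"flip")
E
```

```text
0 [ 0.5 -0.2  0.4]
0.25 [ 0.1 -0.2  0.5]
0.5 [-0.1  0.4  0.3]
0.75 [-0.1  1.   0.2]
1.0 [-0.8 -0.7 -0.3]
1.25 [ 0.7 -0.8 -0.2]
1.45 [-0.3 -1.3  0.3]
1.6 [-0.9 -0.1  0.8]
10.6083
```

View pics/flip.png

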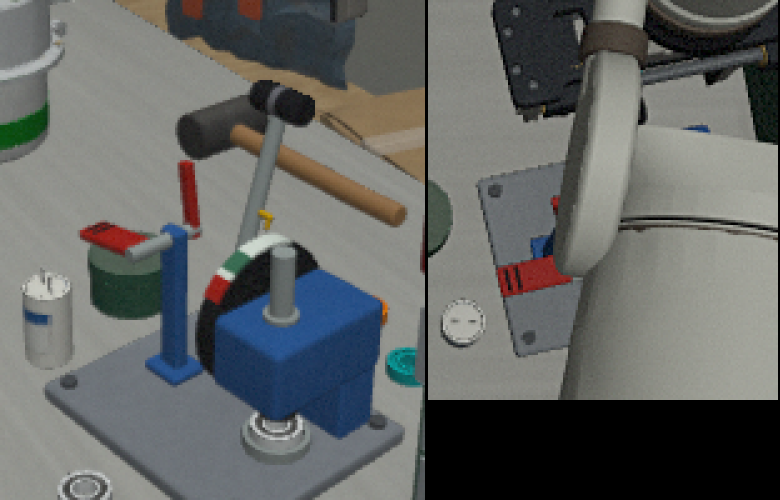

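The catch is over: the tab lies left at (115,238 in the crop) and the bar stands upright at (190,200). The lever is still at rest, with its grip at (280,103). Next I'll pinch the grip.

```bash
python3 - <<'E'
from h import *
from workcell import bot
p=np.load("pose.npy")
bot.line_to(W(p,[63,12,202])[0],max_speed=.12)
print(bot.current_contact_force())
bot.set_gripper(0.0,35)
print(bot.current_clock(),bot.current_opening(),bot.current_opening()*92,bot.current_grip_force(),bot.current_contact_force())
shot(bot,"grip")
E
```

```text
[ 1.13395667 -0.22866139  0.1832363 ]
12.4167 0.4745177286060321 43.65563103175495 35.000168681144714 [-0.68416905  4.8339693   0.96524524]
```

View pics/grip.png

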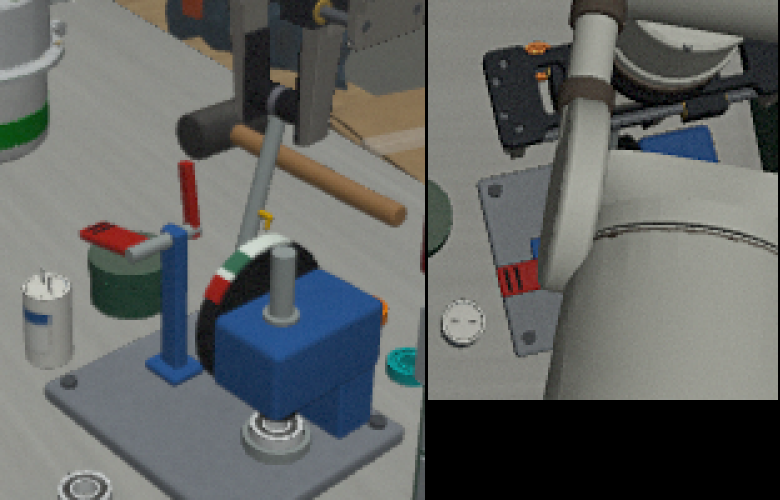

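The fingers pinch the crossbar's two ends: 43.7 mm opening at 35 N, centred on the grey ring at (275,100 in the crop). I'll pull along the lever's arc to about 0.74 rad.

```bash
python3 - <<'E'
from h import *
from workcell import bot
p=np.load("pose.npy")
for q in np.r_[np.arange(.12,.7,.12),.68,.74]:
    a=.3-q;bot.line_to(W(p,[22+140*np.sin(a),12,87+140*np.cos(a)-19])[0],max_speed=.05)
    print(round(q,2),np.round(bot.current_contact_force(),1),round(bot.current_grip_force(),1))
bot.hold(.5)
x=W(p,[22,12,87])[0];g=np.array(bot.current_ee_pos())+[0,0,.019]-x
u=np.array([np.cos(p[2]),np.sin(p[2]),0]);print("lever est",.3-np.arctan2(g@u,g[2]),np.linalg.norm(g),bot.current_opening(),bot.current_clock())
shot(bot,"pull")
E
```

```text
0.12 [ 3.5  6.9 -2. ] 35.0
0.24 [ 5.1  6.2 -2.4] 35.0
0.36 [ 5.3  6.5 -1.1] 35.0
0.48 [5.4 8.6 0.5] 35.0
0.6 [6.2 9.2 4.1] 35.0
0.68 [6.1 9.2 5.4] 35.0
0.74 [4.9 9.6 9.4] 35.0
lever est 0.7048579449103276 0.1414669585217132 0.47357561268221804 16.1167
```

View pics/pull.png

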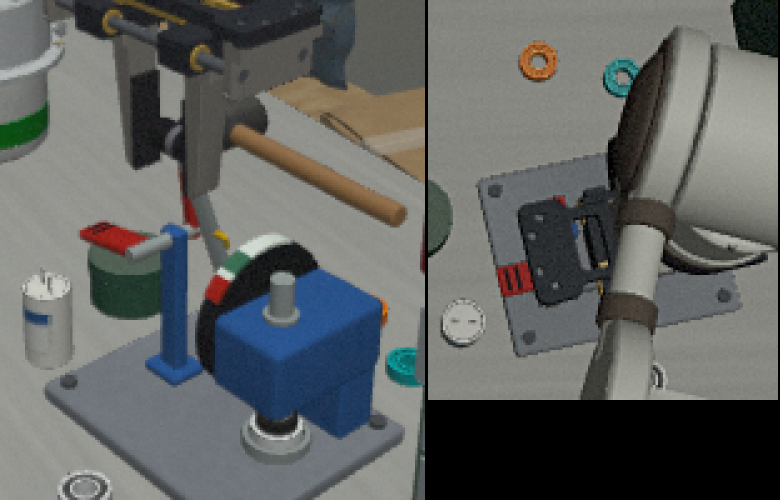

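The grip is now at about (172,140 in the crop), the pad is down on the bearing, and the pointer is at (222,240) by the green band. I'll check the pointer angle close up.

```bash
python3 - <<'E'
from h import *
p=np.load("pose.npy")
a=pickle.load(open("grip.pkl","rb"))["side"];b=pickle.load(open("pull.pkl","rb"))["side"]
f=lambda c:cv2.resize(c["pixels"][185:285,325:390],None,fx=6,fy=6,interpolation=3)
cv2.imwrite("pics/ptr.png",np.hstack([f(a)[:600],f(b)[:600]]))
for q in(0,.6,.7,.75,.8,.9):
    t=.3-q;g=proj(b,W(p,[22+140*np.sin(t),12,87+140*np.cos(t)]))[0]
    print(q,((g-[260,145])*2.5).round(), [((proj(b,W(p,[22+R*np.sin(t),y,87+R*np.cos(t)]))[0]-[325,185])*6).round().tolist() for R,y in((52,12),(60,12),(52,-8),(52,-18))])
E
```

```text
0 [280. 102.] [[207.0, 302.0], [214.0, 275.0], [257.0, 329.0], [283.0, 342.0]]
0.6 [187. 137.] [[127.0, 337.0], [121.0, 316.0], [177.0, 365.0], [203.0, 380.0]]
0.7 [171. 150.] [[114.0, 349.0], [106.0, 329.0], [164.0, 377.0], [190.0, 391.0]]
0.75 [163. 157.] [[108.0, 355.0], [99.0, 336.0], [158.0, 383.0], [183.0, 398.0]]
0.8 [155. 165.] [[101.0, 362.0], [91.0, 344.0], [151.0, 390.0], [177.0, 405.0]]
0.9 [141. 181.] [[89.0, 376.0], [77.0, 360.0], [139.0, 404.0], [165.0, 419.0]]
```

View pics/ptr.png

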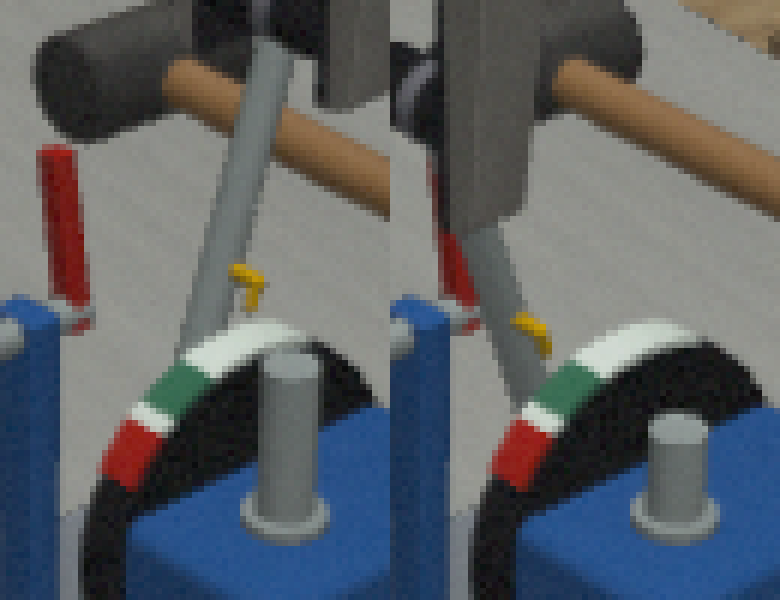

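The ram drop (about 19 mm) and the pointer and grip displacement put the lever at about 0.65, with the pointer just inside green. I'll advance about 0.08 to be well inside.

```bash
python3 - <<'E'
from h import *
from workcell import bot
p=np.load("pose.npy")
for q in(.78,.83):
    a=.3-q;bot.line_to(W(p,[22+140*np.sin(a),12,87+140*np.cos(a)-19])[0],max_speed=.03)
bot.hold(.6)
x=W(p,[22,12,87])[0];g=np.array(bot.current_ee_pos())+[0,0,.019]-x
u=np.array([np.cos(p[2]),np.sin(p[2]),0]);print("lever est",.3-np.arctan2(g@u,g[2]),np.linalg.norm(g),bot.current_contact_force(),bot.current_grip_force(),bot.current_clock())
shot(bot,"pull2")
a=pickle.load(open("grip.pkl","rb"))["side"];b=pickle.load(open("pull2.pkl","rb"))["side"]
f=lambda c:cv2.resize(c["pixels"][185:285,325:390],None,fx=6,fy=6,interpolation=3)
cv2.imwrite("pics/ptr2.png",np.hstack([f(a),f(b)]))
z=proj(b,W(p,[[0,-55,161],[0,-55,161-18],[0,-55,161-22.5]]));print((z-[325,185])*6)
E
```

```text
lever est 0.7892293076960806 0.14169149198884326 [ 2.47959233 11.27341404 14.05963712] 35.00325322151184 17.5333
[[287.50094852 362.47551279]
 [284.99393074 422.75390653]
 [284.37466532 437.64343981]]
```

View pics/ptr2.png

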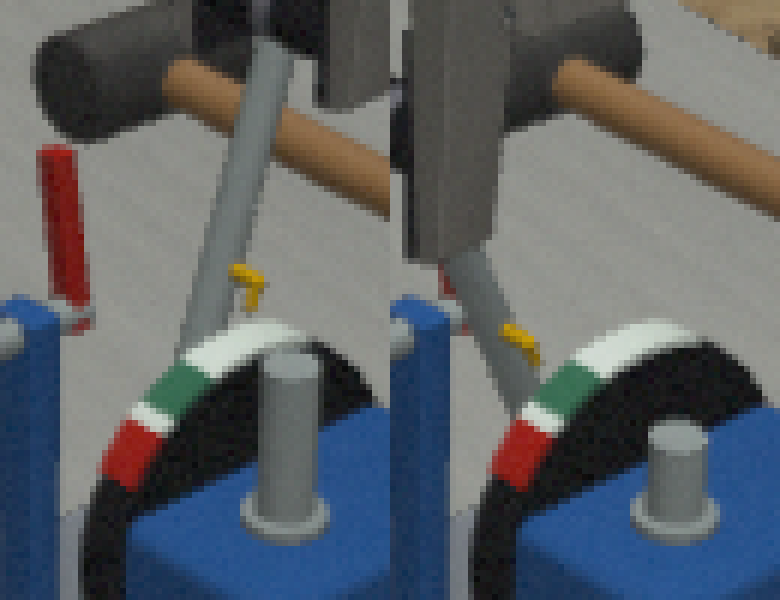

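The ram drop (about 21.5 mm, so q ≈ 0.72) and the pointer shift (tip now about (538,365), so q ≈ 0.74) agree that the lever is in mid-green. The grip is holding 35 N and the catch is over, so I'll hand in.

```bash
python3 - <<'E'
from workcell import bot
print(bot.job_done())
E
```

```text
the job is handed in; nothing more can be done
None
```

I handed the job in at about 17.5 s on the robot's clock: the catch is flipped over, and the gripper is holding the lever at about 0.73 rad (my estimate from the pictures), in the middle of the green sector. The hand-in call returned no verdict.

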